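# Turn over the sample stand's status flag

### The arm

A 6-joint arm with a two-finger parallel gripper is mounted at the origin on the work surface. World frame = base frame: x ahead of the robot, y to its left, z up, the work surface at z = 0. Lengths are in m, angles in degrees, forces in N, time in s.
With the tool pointing down it reaches from about 0.35 to 0.975 m from the base axis. Payload 7.1 kg.
Tool frame: the origin (TCP) lies at the very end of the fingers, on their centre line; the grasp point (between the pads) lies 19 mm behind it (grip_point_offset is the z of the grasp point in the tool frame, in m); z points along the fingers, x is the direction in which the jaws open and shut, and the axes are right-handed (so a half turn about z gives the same grasp; the last joint's range is limited). The gripper opens to 88 mm and grips with 3 to 60 N. Pads are 20 mm wide; open, the fingers measure 115 mm over their backs; the gripper's body (75 mm by 178 mm) begins 61 mm behind the grasp point.
Start: joints at [-1.089, 24.242, 93.386, -0, 62.372, -1.089], TCP at [0.625, 0, 0.223] pointing down, gripper open.
Joint ranges: [-172.04, 172.04], [-51.8, 120.97], [4.93, 147.93], [-75.15, 255.16], [6.16, 154.13], [-145.62, 145.62]. Speed limits (degrees/s): [136.94, 136.94, 172.46, 180, 180, 180].

### API

Orientations are given as a 3x3 rotation matrix whose columns are the frame's x, y, z axes.
In Python, from workcell import * gives the robot as it stands.
- The arm moves only by the shell command python3 -m inch 'ROWS'. ROWS is JSON, a list of rows, each a list of 5 numbers: the finger opening in mm, from 0 to 87.8, then the shift along the tool's x, y, z in mm, then the turn about the tool's z in rad. A call has 1 to 12 rows; each row is the pose to reach, as a shift and turn from the pose commanded when the call began, along the tool's axes at that moment; what a row does not reach only later rows make up. A row lasts 1/12 s, in which the tool goes at most 41.7 mm and 7.16 degrees, less where a joint would pass 70% of its speed; a pose out of reach is approached as far as the arm can. A call with a gripper value outside its range is refused whole. The fingers move at their own pace and stop on an object; the grip force is fixed at half the most. Time passes only in rows, so rows that repeat a pose let the fingers close. It gives the time, the measured TCP pose, the force and the opening at its end, in the units of the state.
- sense(): the state, without advancing time (a new reading comes with each control period).
- snapshot(name): name is "scene" or "side" or "wrist"; returns a dict with "img" (420x560x3 uint8, red, green, blue), "camera_matrix" (3x3 intrinsics, pixels), "extrinsics" (4x4, takes a point from world to camera coordinates). Camera axes: x right, y down, z forward; pixel columns grow to the right and rows downward; lengths in m; the calibration is good to about 2 mm. A picture is of the moment at which its call begins. There is no depth.
- close_job(): hands the job in, once; it reports no verdict.
The state is a dict: "time_s": time; "joint_pos": joint angles; "qd": joint speeds; "joint_torque": joint torques, N m; "tool_pos": TCP position; "tool_rot": TCP orientation; "ft_force": force on the tool from outside, world axes, zero at the start; "torque": the same for the moment, N m; "opening": finger opening in m.
Only numpy, scipy, OpenCV 4.12 (cv2) and the standard library are available. Lean on these libraries where they do the work, as an engineer would, in place of code of your own. Each camera call takes 0.05 s, during which the arm holds its last target. There are 200 camera calls.

### The job

The sample in the tall jar has been weighed: on the stand that carries the tall jar, turn the hinged flag right over its pivot with your fingertips (pressing its short tab raises it, the hinge is stiff), and push it down until it lies flat on the other side with the ring face up. Leave the flag on the low jar's stand as it is, do not lift or shift either stand, and do not knock or move the jars, the weight or the spatula.

Things in the scene. Friction and masses are not known exactly. Their poses are not given: they have to be found in the camera images.
- stand_tall: the stand that carries the tall jar; its flag is the one to turn over: loose heavy (1.6 kg) flat steel foot 150 x 170 x 8 mm (x, y, z) lying on the bench; origin at the centre of its underside. The tall jar stands on it at x 0, y +50 mm; the flag, between two upright aluminium cheeks, on the line y -40 mm
- stand_tall_pivot (a point): middle of the flag's hinge axis on the tall jar's stand, 75 mm above the stand's underside, at x 0, y -40 mm of it; axes as the stand's. The hinge axis runs along y. The cheeks are 5 mm thick, 14 mm wide along x, with inner faces 65 mm apart (32.5 mm either side of this point), and reach 9 mm above it
- flag_tall (a joint): angle of the tall jar's flag (rad). 0: level on the stand's -x side (robot's side at yaw 0), bar face up; 1.57: straight up; 3.14: level on the +x side against its stop, ring face up. Starts at 0 to 0.25. The hinge is stiff (friction 0.035 N m, 1 to 2 N at the tab): the flag stays at whatever angle it is left. A white plate of about 45 g, one face with a black bar, the other a black ring
- flag_tall_edge (a point): middle of the free edge of the flag to be turned; turns with it. The plate is 60 mm wide, 5 mm thick, centred on the hinge axis in thickness; this edge is 72 mm from the axis. Below flag and tab there is free space down to the foot
- flag_tall_tab (a point): middle of the outer end of that flag's short tab, 32 mm from the hinge axis, opposite the plate and in line with it, 36 mm wide, 5 mm thick; turns with the flag. Pressing the tab down raises the flag
- jar_tall: loose amber glass jar with a white cap, the tall slim one: 34 mm diameter, 64 mm high, standing on its stand; origin at the centre of its underside. Not to be moved
- stand_low: the other stand, to be left alone, of the same build: loose heavy (1.6 kg) flat steel foot 150 x 170 x 8 mm (x, y, z) lying on the bench; origin at the centre of its underside. The low jar stands on it at x 0, y +50 mm; the flag, between two upright aluminium cheeks, on the line y -40 mm
- flag_low (a joint): angle of the flag on the low jar's stand, same meaning and build as flag_tall; starts at 0 to 0.25 rad and is to be left so
- flag_low_edge (a point): middle of the free edge of the low jar's flag, 72 mm from its hinge axis; it turns with that flag
- jar_low: loose amber glass jar with a white cap, the squat one: 52 mm diameter, 34 mm high, standing on its stand; origin at the centre of its underside. Not to be moved
- weight: loose steel calibration weight with a knob, 32 mm diameter, 52 mm high, on the bench beyond the stands; origin at the centre of its underside. A bystander
- spatula: loose steel lab spatula, 170 mm long along x, 16 mm wide, 8 mm high, origin at mid length, lying crosswise on the bench beyond the stands. A bystander
Not all that is in view belongs to the job. What is shaped like the stand_tall but blue or green is not meant.

How it is judged (in metres and radians):
On the way:
1. the flag on the tall jar's stand is raised off its first side (value of joint flag_tall above 0.6 rad), for 0.1 s.
At the end, for the whole second after the job is handed in: The tall jar's flag lies ring face up, joint above 2.98 rad, at rest. The other flag's edge is within 20 mm of its start. Tall jar's stand within 25 mm, tall jar, weight and spatula within 30 mm, low jar and its stand within 20 mm of their starts; stands and jars upright (value of joint flag_tall above 2.98 rad and velocity of joint flag_tall below 0.05 rad/s and distance of each of flag_low_edge, stand_low, jar_low from where it was at the start of the episode below 0.02 m and value of joint flag_low below 0.5 rad and distance of stand_tall from where it was at the start of the episode below 0.025 m and distance of each of jar_tall, weight, spatula from where it was at the start of the episode below 0.03 m and angle between each of jar_tall, jar_low's own z axis and vertical below 0.1 rad and angle between stand_tall's own z axis and vertical below 0.05 rad); the robot touches nothing.
It fails at once if either stand is lifted or tipped (origin 10 mm up, or tilt over 0.12 rad) (height (world z) of any of stand_tall, stand_low above 0.01 m or angle between any of stand_tall, stand_low's own z axis and vertical above 0.12 rad).
It fails at once if either stand is shifted (tall jar's by more than 25 mm, the other by more than 20 mm) (distance of stand_tall from where it was at the start of the episode above 0.025 m or distance of stand_low from where it was at the start of the episode above 0.02 m).
It fails at once if the other stand's flag is moved (edge by more than 20 mm) (distance of flag_low_edge from where it was at the start of the episode above 0.02 m).
It fails at once if a jar is lifted, knocked over or moved (30 mm for the tall jar, 20 mm for the low one, or tilted over 0.3 rad) (distance of jar_tall from where it was at the start of the episode above 0.03 m or distance of jar_low from where it was at the start of the episode above 0.02 m or angle between any of jar_tall, jar_low's own z axis and vertical above 0.3 rad).
It fails at once if the weight or the spatula is moved by more than 30 mm (distance of any of weight, spatula from where it was at the start of the episode above 0.03 m).
It also fails if it takes over 45 s, if anything falls off the work surface, if the arm or the gripper's body presses on something with over 40 N, if the wrist force passes 120 N, or if a joint passes its speed limit or range.

## Working session

There is one attempt and no reset: what is moved stays moved. The work goes in short steps, Python scripts to look and compute and a shell command to move; the robot and the scene stay as the last step left them, time stands still between calls to the robot, and variables do not carry over. Pictures are saved under pics/ and viewed, about 8 in all and at most 12, crops included, and the job is handed in when it is done.

```bash
mkdir -p pics; python3 - <<'E'
from workcell import *
import cv2,pickle
d={}
for n in("scene","side","wrist"):
    d[n]=s=snapshot(n); cv2.imwrite(f"pics/{n}0.png",s["img"][...,::-1])
pickle.dump(d,open("c0.pkl","wb"))
s=sense();print(s["time_s"],s["tool_rot"],s["ft_force"])
E
```

```text
0.15 [[ 9.99999332e-01 -2.05936905e-05 -1.15524407e-03]
 [-2.05493334e-05 -9.99999999e-01  3.84081840e-05]
 [-1.15524486e-03 -3.83844189e-05 -9.99999332e-01]] [-0.13930791  0.53718825 -0.26764081]
```

View pics/scene0.png

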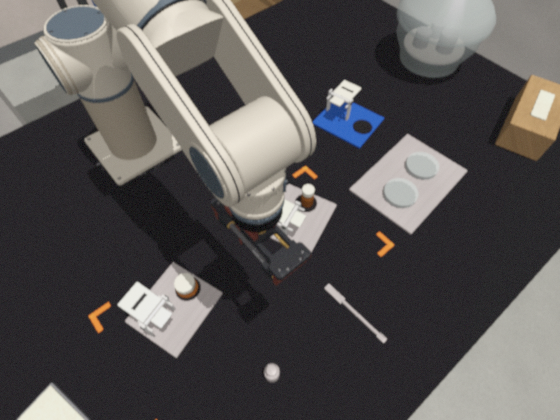

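View pics/side0.png

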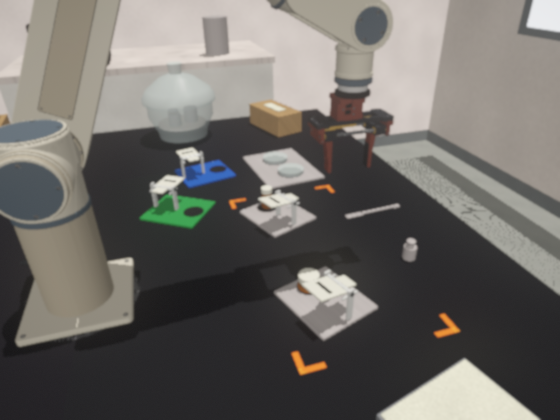

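View pics/wrist0.png

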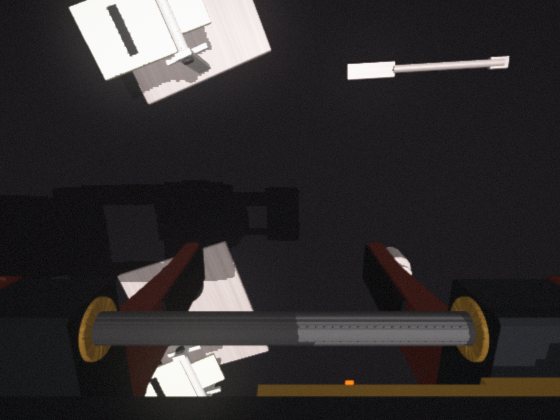

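The tall slim jar is on the stand at about (305,215) in the scene view and (278,210) in the side view. The squat jar's stand is at (175,305) in the scene view. Next I'll enlarge the tall stand.

```bash
python3 - <<'E'
import cv2,numpy as np
a=cv2.imread("pics/side0.png")[175:245,225:335];b=cv2.imread("pics/wrist0.png")[0:115,60:280]
a=cv2.resize(a,None,fx=7,fy=7,interpolation=2)
cv2.imwrite("pics/s1.png",a);cv2.imwrite("pics/w1.png",cv2.resize(b,None,fx=3.5,fy=3.5,interpolation=2))
E
```

```text
(no output)
```

View pics/s1.png

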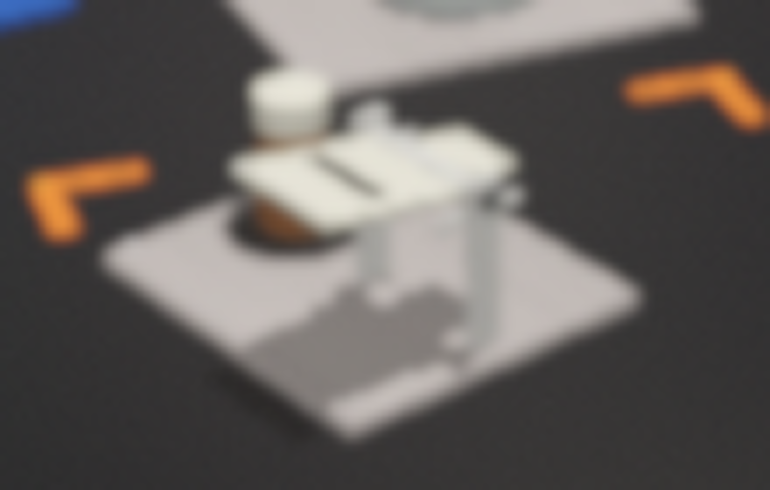

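View pics/w1.png

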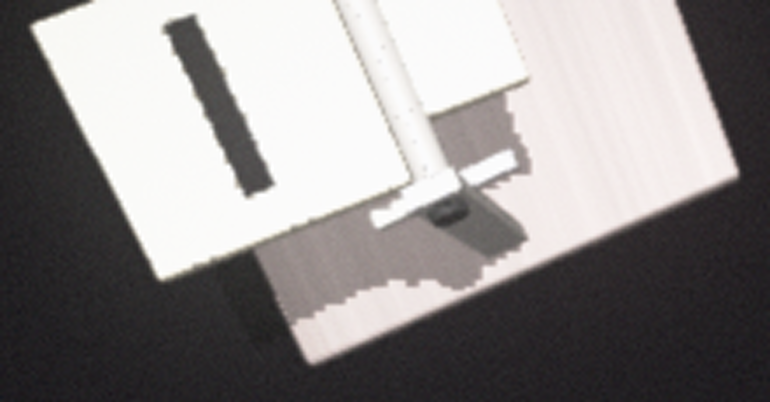

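The side crop shows the foot's corners at (103,255), (350,430) and (640,293). In the wrist crop the foot's near-edge corners are at (305,362) and (738,175), the plate's free-edge corners at (32,25) and (160,282), and the tab corner at (528,80). I'll fit the pose to these.

```bash
cat >h.py <<'E'
import numpy as np,cv2,pickle
from scipy.optimize import least_squares
def proj(s,P):
    E=s["extrinsics"];q=(E[:3,:3]@np.asarray(P,float).T).T+E[:3,3];p=(s["camera_matrix"]@q.T).T
    return p[:,:2]/p[:,2:]
def stand(v,local):
    c,s=np.cos(v[2]),np.sin(v[2]);return np.asarray(local)@np.array([[c,s,0],[-s,c,0],[0,0,1]])+[v[0],v[1],0]
def flag(a,r,y,t): # r toward plate edge, t normal (bar face up +)
    return [-r*np.cos(a)+t*np.sin(a),-40e-3+y,.075+r*np.sin(a)+t*np.cos(a)]
E
python3 - <<'E'
from h import *
d=pickle.load(open("c0.pkl","rb"))
sf=np.array([(103,255),(350,430),(640,293)])/7+[225,175]
wf=np.array([(305,362),(738,175),(32,25),(160,282),(528,80)])/3.5+[60,0]
def f(v):
    a=v[3]
    A=stand(v,[(-.075,.085,.008),(-.075,-.085,.008),(.075,-.085,.008)])
    B=stand(v,[(-.075,-.085,.008),(.075,-.085,.008),flag(a,.072,.03,.0025),flag(a,.072,-.03,.0025),flag(a,-.032,-.018,.0025)])
    return np.r_[(proj(d["side"],A)-sf).ravel(),(proj(d["wrist"],B)-wf).ravel()]
r=least_squares(f,[.6,.15,.3,.1],loss="soft_l1");print(r.x,np.degrees(r.x[2]),r.fun.round(1))
print(stand(r.x,[(0,-.04,.075),(.032,-.04,.075),(-.072,-.04,.075),(0,.05,.008)]).round(4))
E
```

```text
[0.51051858 0.1996884  0.37235784 0.12274844] 21.334532556280248 [-0.6 -1.  -0.6 -1.2 -0.2 -0.5 -0.1  1.1  0.7  0.8 -0.2  0.2 -0.1 -0.2
  0.2 -1. ]
[[0.5251 0.1624 0.075 ]
 [0.5549 0.1741 0.075 ]
 [0.458  0.1362 0.075 ]
 [0.4923 0.2463 0.008 ]]
```

```bash
python3 -m inch '[[0,-40,-90,0,0.3],[0,-76,-172,0,0.6],[0,-76,-172,0,0.9],[0,-76,-172,0,1.199],[0,-76,-172,0,1.199],[0,-76,-172,0,1.199],[0,-76,-172,0,1.199],[0,-76,-172,0,1.199],[0,-76,-172,0,1.199],[0,-76,-172,40,1.199],[0,-76,-172,80,1.199],[0,-76,-172,100,1.199]]'
python3 - <<'E'
from h import *
from workcell import *
s=sense();print(s["tool_pos"],s["tool_rot"],s["opening"])
v=[.5105,.1997,.3724];c,n=np.cos(v[2]),np.sin(v[2]);p=np.array(s["tool_pos"][:2])-v[:2];print("stand xy",c*p[0]+n*p[1],-n*p[0]+c*p[1])
for k,sl,f in(("side",np.s_[130:245,215:345],6),):
    i=snapshot(k)["img"][sl][...,::-1];cv2.imwrite("pics/k2.png",cv2.resize(i,None,fx=5,fy=5))
E
```

```text
time_s: 1.15
tool_pos: [0.5468, 0.1714, 0.1191]
tool_rot: [[0.363, -0.932, -0.004], [-0.932, -0.363, -0.001], [-0.0, 0.004, -1.0]]
ft_force: [-1.0, 0.1, 0.0]
opening: 0.0111
[0.54682534 0.1714451  0.1191404 ] [[ 3.62928278e-01 -9.31808724e-01 -3.94538663e-03]
 [-9.31817004e-01 -3.62926672e-01 -1.14086656e-03]
 [-3.68816630e-04  4.09043109e-03 -9.99991566e-01]] 0.011096509990862589
stand xy 0.023554878223433932 -0.03953526569176768
```

View pics/k2.png

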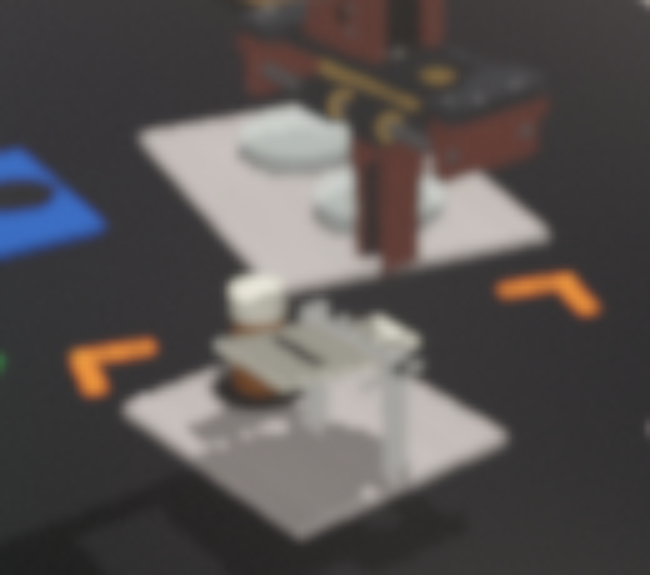

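The gripper is above the tab, as planned, with the finger tip over the tab at about (385,260). I'll press down.

```bash
python3 -m inch '[[0,0,0,20,0],[0,0,0,38,0],[0,0,0,44,0],[0,0,0,48,0],[0,0,0,52,0],[0,0,0,56,0],[0,0,0,60,0],[0,0,0,64,0],[0,0,0,68,0],[0,0,0,72,0],[0,0,0,75,0],[0,0,0,75,0]]'
python3 - <<'E'
from h import *
from workcell import *
s=sense()
v=[.5105,.1997,.3724];c,n=np.cos(v[2]),np.sin(v[2]);p=np.array(s["tool_pos"][:2])-v[:2];print("stand xy",c*p[0]+n*p[1],-n*p[0]+c*p[1],s["opening"])
i=snapshot("side")["img"][130:245,215:345][...,::-1];cv2.imwrite("pics/k3.png",cv2.resize(i,None,fx=5,fy=5))
E
```

```text
time_s: 2.2
tool_pos: [0.5486, 0.1719, 0.0469]
tool_rot: [[0.363, -0.932, -0.001], [-0.932, -0.363, -0.0], [-0.0, 0.001, -1.0]]
ft_force: [1.5, 0.8, -0.3]
opening: 0.0006
stand xy 0.025396420346246035 -0.039766752830728516 0.0005552854669688958
```

View pics/k3.png

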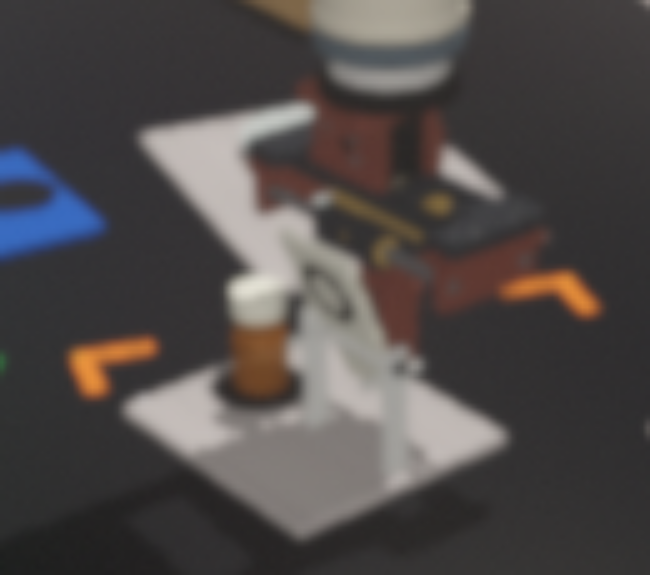

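The flag is up at about 65°, with the ring side showing at (325,290). I'll lift, cross over to the -x side and come down behind the plate.

```bash
python3 -m inch '[[0,0,0,-35,0],[0,0,0,-70,0],[0,0,0,-105,0],[0,0,0,-132,0],[0,0,0,-132,0],[0,0,35,-132,0],[0,0,70,-132,0],[0,0,93,-132,0],[0,0,93,-132,0],[0,0,93,-95,0],[0,0,93,-65,0],[0,0,93,-65,0]]'
python3 - <<'E'
from h import *
from workcell import *
s=sense()
v=[.5105,.1997,.3724];c,n=np.cos(v[2]),np.sin(v[2]);p=np.array(s["tool_pos"][:2])-v[:2];print("stand xy",c*p[0]+n*p[1],-n*p[0]+c*p[1],s["opening"])
i=snapshot("side")["img"][130:245,215:345][...,::-1];cv2.imwrite("pics/k4.png",cv2.resize(i,None,fx=5,fy=5))
E
```

```text
time_s: 3.25
tool_pos: [0.4592, 0.1374, 0.1083]
tool_rot: [[0.363, -0.932, -0.008], [-0.932, -0.363, -0.002], [-0.001, 0.008, -1.0]]
ft_force: [0.1, -0.5, -1.1]
opening: 0.0001
stand xy -0.0705056775415871 -0.03938123025338073 6.292424336349787e-05
```

View pics/k4.png

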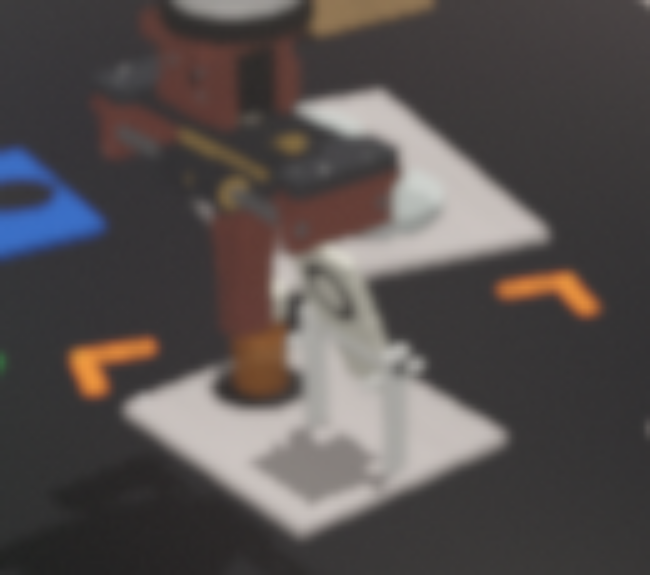

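```bash
python3 -m inch '[[0,0,-20,0,0],[0,0,-30,0,0],[0,0,-38,0,0],[0,0,-45,0,0],[0,0,-52,0,0],[0,0,-59,0,0],[0,0,-66,0,0],[0,0,-73,0,0],[0,0,-79,0,0],[0,0,-84,2,0],[0,0,-87,4,0],[0,0,-87,4,0]]'
python3 -m inch '[[0,0,-4,4,0],[0,0,-8,9,0],[0,0,-11,15,0],[0,0,-13,20,0],[0,0,-15,25,0],[0,0,-16,29,0],[0,0,-16,32,0],[0,0,-16,34,0],[0,0,-16,35,0],[0,0,-16,35,0],[0,0,-16,35,0]]'
python3 - <<'E'
from h import *
from workcell import *
s=sense()
v=[.5105,.1997,.3724];c,n=np.cos(v[2]),np.sin(v[2]);p=np.array(s["tool_pos"][:2])-v[:2];print("stand xy",c*p[0]+n*p[1],-n*p[0]+c*p[1],s["tool_pos"])
i=snapshot("side")["img"][130:245,215:345][...,::-1];cv2.imwrite("pics/k5.png",cv2.resize(i,None,fx=5,fy=5))
E
```

```text
time_s: 4.3
tool_pos: [0.544, 0.1701, 0.1083]
tool_rot: [[0.363, -0.932, 0.0], [-0.932, -0.363, 0.0], [-0.0, -0.0, -1.0]]
ft_force: [-0.4, 0.3, -0.3]
opening: 0.0002
time_s: 5.22
tool_pos: [0.5586, 0.1757, 0.0772]
tool_rot: [[0.363, -0.932, 0.001], [-0.932, -0.363, 0.0], [0.0, -0.001, -1.0]]
ft_force: [-11.0, -4.0, 35.2]
opening: 0.0001
stand xy 0.0360587892294237 -0.03980091092314105 [0.55856884 0.17574723 0.07718098]
```

View pics/k5.png

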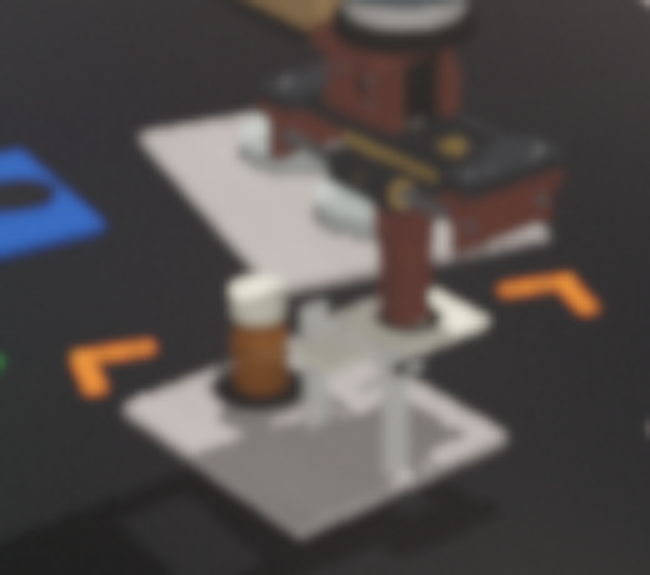

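The flag lies on the far side, and the 35 N reaction shows it is firmly on its stop. I'll retract and check.

```bash
python3 -m inch '[[0,0,0,-15,0],[0,0,0,-45,0],[0,0,0,-80,0],[0,0,-30,-115,0],[0,40,-60,-140,0],[0,80,-60,-140,0],[0,115,-60,-140,0],[0,140,-60,-140,0],[0,140,-60,-140,0],[0,140,-60,-140,0],[0,140,-60,-140,0],[0,140,-60,-140,0]]'
python3 - <<'E'
from h import *
from workcell import *
S=snapshot("side");i=S["img"][...,::-1].copy();v=[.5105,.1997,.3724]
a=np.pi
L=[flag(a,.072,.03,-.0025),flag(a,.072,-.03,-.0025)];L2=[flag(2.98,.072,.03,-.0025),flag(2.98,.072,-.03,-.0025)]
F=[(-.075,.085,.008),(-.075,-.085,.008),(.075,-.085,.008),(.075,.085,.008)]
b=cv2.resize(i[130:245,215:345],None,fx=6,fy=5.2*6/5.2,interpolation=2)[:600]
for P,c in((L,(0,0,255)),(L2,(255,0,255)),(F,(0,200,0))):
  for q in (proj(S,stand(v,P))-[215,130]+.5)*6: cv2.drawMarker(b,tuple(int(x) for x in q),c,0,12,1)
d=pickle.load(open("c0.pkl","rb"))["side"]["img"][...,::-1]
cv2.imwrite("pics/k6.png",b[:600])
df=cv2.absdiff(i,d).max(2);print([ (n,df[s].max(),df[s].mean()) for n,s in(("low",np.s_[265:335,270:380]),("weight+spat",np.s_[200:265,340:425]))])
print(sense()["ft_force"],sense()["tool_pos"])
E
```

```text
time_s: 6.27
tool_pos: [0.6644, 0.0681, 0.2133]
tool_rot: [[0.364, -0.931, -0.001], [-0.931, -0.364, 0.0], [-0.0, 0.001, -1.0]]
ft_force: [0.2, -0.4, 0.2]
opening: 0.0003
[('low', np.uint8(72), np.float64(3.854935064935065)), ('weight+spat', np.uint8(13), np.float64(1.3152941176470587))]
[ 0.00111738  0.49983121 -0.63714181] [0.66445386 0.06826674 0.21340494]
```

View pics/k6.png

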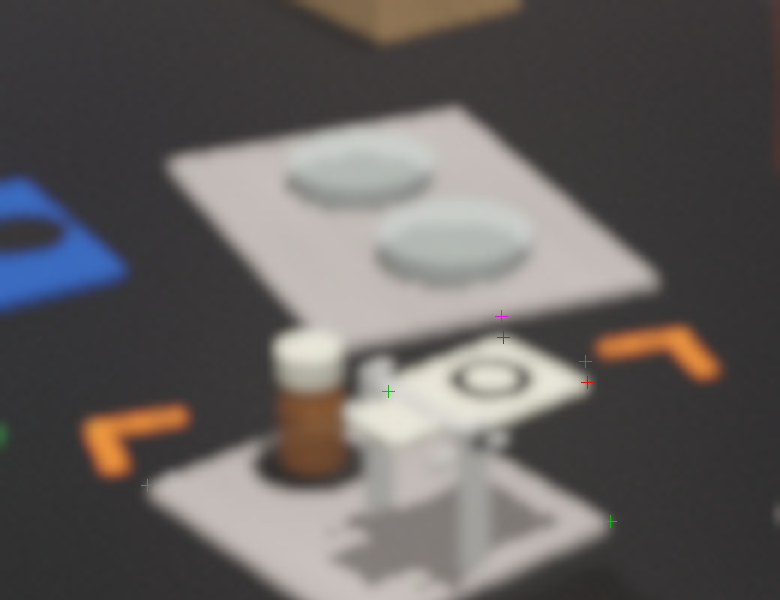

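The ring face is up. The flag's edge corners, at (503,337) and (587,382), fall on the predicted level marks, the foot is on its starting marks and the jar is upright. I'll hand in.

```bash
python3 -c "
from workcell import *
print(close_job())"
```

```text
the job is handed in; nothing more can be done
None
```

The flag on the tall jar's stand is turned over, lying flat on the far side with the ring face up, and I handed the job in at about 6.3 s. No verdict was reported. I pressed the tab down with closed fingertips until the flag stood at about 65°. I then pushed it over from behind and down onto its stop (about 35 N up), and lifted the arm clear.

**What the last checks showed:**
- **Flag:** its free-edge corners match the predicted position for 3.14 rad in the side camera and sit clearly away from the 2.98 rad marks.
- **Tall stand and jar:** the foot's visible corners are where they were at the start, within about a millimetre or two. The jar is upright.
- **Arm:** it was clear of everything, with only sensor-noise force at the end.
- **Weight and spatula:** no change in a before-and-after comparison of the side images.
- **Low jar's stand:** the same comparison showed some pixel change there. I took this to be the arm's moved shadow, since the arm never went near it low down, and did not check it further.

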